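Issue one specimen disc to the photo card

ROBOT

A 7-joint arm with a two-finger parallel gripper is mounted at the origin on the work surface. World frame = base frame: x ahead of the robot, y to its left, z up, the work surface at z = 0. Lengths are in mm, angles in rad, forces in N, time in s.
With the tool pointing down it reaches from about 350 to 900 mm from the base axis. Payload 19.9 kg.
Tool frame: the origin (TCP) lies between the finger pads; the fingertips stand 8 mm ahead of it and the grasp point (between the pads) lies 11 mm behind it; z points along the fingers, y is the direction in which the jaws open and shut (so a half turn about z gives the same grasp; the last joint's range is limited). The gripper opens to 85 mm and grips with 20 to 120 N. Pads are 22 mm wide; open, the fingers measure 114 mm over their backs; the gripper's body (76 mm by 85 mm) begins 54 mm behind the grasp point. The pads swing forward as they close: fully open they stand 13 mm farther back than shut.
Start: joints at [1.067, 0.417, -0.01, 1.614, 0.005, 1.111, -0.053], TCP at [278.468, -559.516, 239.26] pointing down, gripper open.
Joint ranges: [-2.81, 2.81], [-0.39, 2.02], [-1.27, 1.25], [0.06, 2.57], [-1.19, 4.33], [0.19, 2], [-2.82, 2.82]. Speed limits (rad/s): [1.89, 1.89, 2.39, 2.39, 3.01, 3.01, 3.01].

INTERFACE

Orientations are given as a rotation vector (axis times angle).
In Python, from plant import robot gives the robot as it stands. The module is installed in compiled form; this text tells all that it offers.
- The arm moves only by the shell command python3 -m handwheel 'ROWS' [FORCE]. ROWS is a JSON object of lists of equal length, an entry for each row: "dr": the turn, a rotation vector about the tool's x, y, z each as a share of 8 degrees, from -1 to 1, a list of three; "offset": the shift along the tool's x, y, z each as a share of 0.03 m, from -1 to 1, a list of three; "gripper": the closure, from -1 (fully open) to 1 (shut). In form: {"dr": [[ax, ay, az], ...], "offset": [[x, y, z], ...], "gripper": [gripper, ...]}. A call has 1 to 10 rows; each row shifts and turns the commanded pose from where the row before left it, along the tool's axes as they then stand; what a row does not reach is not made up. A row lasts 1/8 s, in which the tool goes at most 62.5 mm and 10.7 degrees, less where a joint would pass 70% of its speed; a pose out of reach is approached as far as the arm can. A call with a number of a shift or a turn outside -1 to 1 is refused whole. A call with a gripper value outside its range is refused whole. The fingers move at their own pace and stop on an object; FORCE is the grip in N (left out, the last holds). Time passes only in rows, so rows that do not move let the fingers close. It gives the time, the measured TCP pose, the force and the opening at its end, in the units of the state.
- robot.get_obs(): the state, without advancing time (a new reading comes with each control period).
- robot.get_image(name): name is "scene" or "top"; returns a dict with "color" (384x512x3 uint8, blue, green, red), "range_z" (384x512 float32, mm along the optical axis (not along the pixel's ray), 0 where there is no reading), "camera_matrix" (3x3 intrinsics, pixels), "cam_to_world" (4x4, takes a point from camera to world coordinates). Camera axes: x right, y down, z forward; pixel columns grow to the right and rows downward; lengths in mm; the calibration is good to about 2 mm. A picture is of the moment at which its call begins.
- robot.finish_job(): hands the job in, once; it reports no verdict.
The state is a dict: "t": time; "joint_pos": joint angles; "qd": joint speeds; "joint_torque": joint torques, N m; "tcp_pos": TCP position; "tcp_rot": TCP orientation; "wrist_force": force on the tool from outside, world axes, zero at the start; "wrist_torque": the same for the moment, N m; "gripper_width": opening from 0.0 (shut) to 1.0 (fully open).
Only numpy, scipy, OpenCV 4.12 (cv2) and the standard library are available. Lean on these libraries where they do the work, as an engineer would, in place of code of your own. Each camera call takes 0.05 s, during which the arm holds its last target.

TASK

Press the disc dispenser's plunger all the way down once and let it come back up, so that a single disc comes out onto the bench. Then push that disc aside along the bench with the fingertips, without picking it up, until it lies flat and wholly on the round white card. Leave the other discs in the dispenser and do not disturb the other things on the bench.

Things in the scene. Friction and masses are not known exactly. Their poses are not given: they have to be found in the camera images.
- dispenser: Disc dispenser fixed to the bench: a square aluminium magazine (outside 47 x 47 mm, 54 mm high, clear front wall, open on top, no floor) with a white housing behind it (92 mm long, 52 mm wide, 36 mm high, from 23.5 to 115.5 mm along +x). Origin on the bench on the magazine's centre line; z up; its -x axis is the way discs come out, through a 16 mm high slot at the bottom of the front wall. It stands with -x roughly towards the robot, turned up to 0.3 rad.
- plunger_top (a point): Centre of the top of the plunger's black round head (30 mm diameter, 10 mm thick, on a 12 mm steel stem), 70 mm behind the magazine's centre line along the dispenser's +x; 78 mm above the bench when up, 48 mm when fully pressed. It moves with the plunger.
- plunger (a joint): Plunger travel in m: 0 up, 0.030 fully pressed straight down. A spring returns it: about 3 N to start, 7.5 N at the bottom (plus 8 N per m/s). An ejector bar at bench level is geared to it and moves about twice as far (63 mm, the first 4.5 mm empty), pushing the lowest disc out; when the plunger rises again the bar goes back and the stack drops by one disc. A disc is only fully out after a nearly full stroke.
- outlet (a point): Point on the bench where the centre of a disc lies after a full slow stroke: 58.5 mm from the magazine's centre line along the dispenser's -x (35 mm in front of its front face). Fixed to the dispenser.
- disc1: The lowest grey resin disc in the magazine, the one that comes out first: 36 mm diameter, 12 mm thick, about 25 g, lying flat. Origin at the centre of its underside, z along its axis. It slides on the bench.
- disc2: The second disc of the stack, same as disc1.
- disc3: The third disc of the stack, same as disc1.
- disc4: The top disc of the stack, same as disc1.
- round_card: Round white card, 90 mm diameter, flat on the bench and fixed; too thin (0.6 mm) to feel. Origin at its centre. It lies to one side of the dispenser, left or right.
- square_card: Square white card, 90 x 90 mm, otherwise like the round one, on the other side. Not used.
- objective: Bystander: a steel microscope objective standing on its nose, 28 mm diameter, 46 mm tall. Origin at the centre of its underside.
- weight: Bystander: a brass knobbed weight, 32 mm diameter, 52 mm tall. Origin at the centre of its underside.
- bottle: Bystander: an amber bottle, 48 mm diameter, 95 mm tall. Origin at the centre of its underside.
- jar: Bystander: a glass jar with a steel cap, 60 mm diameter, 75 mm tall. Origin at the centre of its underside.
- dish: Bystander: a shallow dark steel dish, 80 mm diameter, 14 mm high. Origin at the centre of its underside.
- brush: Bystander: a small brush lying on the bench, 150 mm long. Origin at the middle of its length.
- mug: Bystander: a blue mug, 76 mm diameter, 90 mm tall, with a handle. Origin at the centre of its underside.
There are look-alikes about, which are no part of the job. Several things have the shape of the dispenser; the one meant has the colours described above.

How it is judged:
By the outcome, as a careful person would: the job done as asked, in the order asked, and still so for the second after the job is handed in, with the robot touching nothing.
It also fails if it takes over 64 s, if anything falls off the work surface, if the arm or the gripper's body presses on something with over 40 N, if the wrist force passes 120 N, or if a joint passes its speed limit or range.

## Working session

There is one attempt and no reset: what is moved stays moved. The work goes in short steps, Python scripts to look and compute and a shell command to move; the robot and the scene stay as the last step left them, time stands still between calls to the robot, and variables do not carry over. Pictures are saved under pics/ and viewed, and the job is handed in when it is done.

```bash
mkdir -p pics; cat > h.py <<'E'
import numpy as np,cv2
from plant import robot
def ray(im,u,v,z):
    K=im["camera_matrix"];T=im["cam_to_world"]
    d=T[:3,:3]@np.linalg.solve(K,[u,v,1.]);o=T[:3,3]
    return o+d*(z-o[2])/d[2]
def pts(im):
    K=im["camera_matrix"];T=im["cam_to_world"];Z=im["range_z"]
    v,u=np.mgrid[:384,:512]
    P=np.stack([(u-K[0,2])*Z/K[0,0],(v-K[1,2])*Z/K[1,1],Z],-1)
    return P@T[:3,:3].T+T[:3,3]
def proj(im,p):
    K=im["camera_matrix"];T=np.linalg.inv(im["cam_to_world"])
    c=T[:3,:3]@np.array(p,float)+T[:3,3];c=K@c;return c[:2]/c[2]
E
python3 - <<'E'
from h import *
import pickle
print(robot.get_obs())
for n in("scene","top"):
    im=robot.get_image(n);cv2.imwrite(f"pics/{n}0.png",im["color"]);pickle.dump(im,open(n+"0.pkl","wb"));print(n,im["cam_to_world"].round(2))
E
```

```text
{'t': 0.0, 'joint_pos': array([ 1.06751991,  0.41800568, -0.01035501,  1.61421443,  0.00466265,
        1.11068332, -0.05298386]), 'qd': array([-1.63906164e-04,  3.46021817e-04,  6.66098763e-04,  1.05945525e-03,
       -6.72403236e-04, -2.10494994e-05,  1.42404202e-03]), 'joint_torque': array([ 1.61194770e-03, -8.64469671e+01,  6.78394195e-01, -4.34901094e+01,
        1.90227886e-02,  7.32477318e-03,  2.66000291e-05]), 'tcp_pos': array([ 278.32964516, -559.2058762 ,  238.62330094]), 'tcp_rot': array([-3.05699590e+00, -7.18729508e-01,  5.23065281e-04]), 'wrist_force': array([0.53185812, 0.29041149, 0.95754843]), 'wrist_torque': array([ 0.01859656, -0.00376462,  0.03562983]), 'gripper_width': 1.0015183994495593}
scene [[ 7.20000e-01  4.10000e-01 -5.60000e-01  1.03113e+03]
 [ 6.90000e-01 -4.10000e-01  5.90000e-01 -5.84600e+02]
 [ 1.00000e-02 -8.10000e-01 -5.80000e-01  6.29120e+02]
 [ 0.00000e+00  0.00000e+00  0.00000e+00  1.00000e+00]]
top [[ 2.00000e-02 -1.00000e+00  9.00000e-02  3.73890e+02]
 [-1.00000e+00 -2.00000e-02 -2.00000e-02 -2.28900e+01]
 [ 2.00000e-02 -9.00000e-02 -1.00000e+00  1.48994e+03]
 [ 0.00000e+00  0.00000e+00  0.00000e+00  1.00000e+00]]
```

View pics/scene0.png

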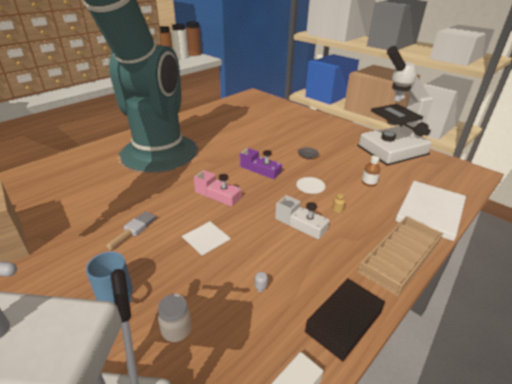

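View pics/top0.png

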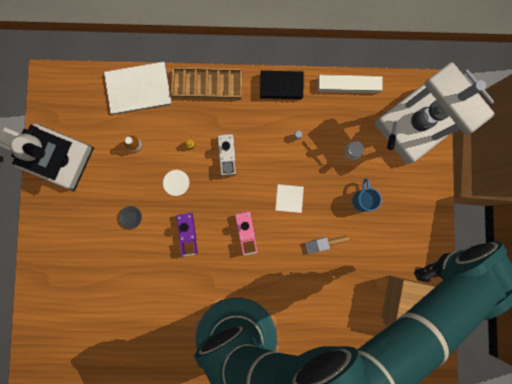

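Three objects have the dispenser's shape: white/aluminium at top (227,155), pink (246,232) and purple (187,234). Only the first has the described colours (aluminium magazine, white housing, black head). The round card is at (176,183), the square one at (289,198). I'll confirm with a crop and measure.

```bash
python3 - <<'E'
from h import *
import pickle
t=pickle.load(open("top0.pkl","rb"));s=pickle.load(open("scene0.pkl","rb"))
a=cv2.resize(t["color"][120:260,140:280],(560,560),interpolation=cv2.INTER_CUBIC)
b=cv2.resize(s["color"][170:250,250:360],(770,560),interpolation=cv2.INTER_CUBIC)
cv2.imwrite("pics/cropt.png",a);cv2.imwrite("pics/crops.png",b)
P=pts(t);hsv=cv2.cvtColor(t["color"],cv2.COLOR_BGR2HSV)
print("table z",np.median(P[190:230,205:225,2]))
# round card
m=((hsv[...,1]<60)&(hsv[...,2]>150)).astype(np.uint8)
n,l,st,c=cv2.connectedComponentsWithStats(m)
for i in range(1,n):
    if 80<st[i,4]<1500 and 100<c[i][1]<260: print("white",c[i].round(1),st[i],ray(t,*c[i],0).round(1))
# raised stuff near
for z0,z1 in((8,200),(25,45),(47,62),(66,90)):
    m=((P[...,2]>z0)&(P[...,2]<z1)&(t["range_z"]>0)).astype(np.uint8);m[:,300:]=0;m[260:]=0;m[:100]=0;m[:,:105]=0
    n,l,st,c=cv2.connectedComponentsWithStats(m)
    for i in range(1,n):
        if st[i,4]>5:
            q=P[l==i];r=cv2.minAreaRect(q[:,:2].astype(np.float32))
            print(z0,z1,c[i].round(1),st[i,4],q.mean(0).round(1),"zmed",np.median(q[:,2]).round(1),[np.round(x,1) for x in r])
E
```

```text
table z -0.5545452467363248
white [409.1 109. ] [382  93  54  29 430] [ 800.3 -598.6    0. ]
white [472.9 111.2] [451  94  43  38 884] [ 797.5 -827.2    0. ]
white [426.  130.9] [397 117  58  26 456] [ 722.4 -657.5    0. ]
white [ 69.  159.2] [ 34 124  54  64 806] [596.2 586.7   0. ]
white [226.7 148.9] [218 135  17  33 323] [643.6  44.3   0. ]
white [ 22.5 142.6] [ 12 136  28  17 249] [651.1 748.8   0. ]
white [421.5 148.5] [405 136  42  25 329] [ 659.3 -640.4    0. ]
white [175.8 182.4] [163 170  26  26 514] [522.9 217.2   0. ]
white [289.2 198.3] [276 185  27  28 653] [ 475.  -175.8    0. ]
white [323.  244.2] [317 238  13  13 118] [ 319.4 -293.5    0. ]
8 200 [134.9 104.8] 600 [787.7 363.4  19. ] zmed 19.2 [array([783.1, 345.9]), array([ 48.7, 213.3]), np.float64(1.8)]
8 200 [296.9 135.2] 45 [ 688.5 -195.7   40.1] zmed 43.6 [array([ 689.7, -195.2]), array([24.8, 16.6]), np.float64(9.0)]
8 200 [133.  143.5] 217 [643.6 352.7  62.9] zmed 63.3 [array([652.4, 357.1]), array([44.5, 57.2]), np.float64(82.3)]
8 200 [227.  154.4] 597 [617.1  41.   43.2] zmed 38.4 [array([616.9,  40.7]), a
[... 1895 characters left out ...]
64(7.3)]
47 62 [249. 247.] 69 [308.3 -39.   53.4] zmed 53.5 [array([308.5, -39. ]), array([47.2, 46.4]), np.float64(12.0)]
47 62 [187.6 248.5] 69 [300.  162.8  52.9] zmed 52.9 [array([301.2, 161.5]), array([46.9, 47.3]), np.float64(11.3)]
66 90 [131.8 142.8] 58 [644.3 354.3  73.3] zmed 71.1 [array([644.4, 358.1]), array([28.2, 37.4]), np.float64(45.5)]
66 90 [226.  145.6] 63 [640.8  43.5  77. ] zmed 76.6 [array([640.6,  43.8]), array([26.1, 27.6]), np.float64(48.0)]
66 90 [184.  227.1] 68 [370.1 173.4  76.8] zmed 76.8 [array([370.3, 173.7]), array([25.9, 26.6]), np.float64(1.0)]
66 90 [245.  225.9] 67 [377.3 -24.4  77.3] zmed 77.6 [array([376.9, -24.4]), array([26. , 26.1]), np.float64(1.2)]
```

View pics/cropt.png

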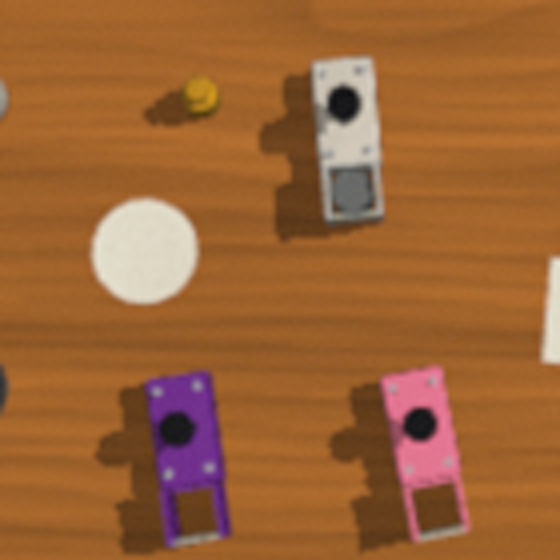

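View pics/crops.png

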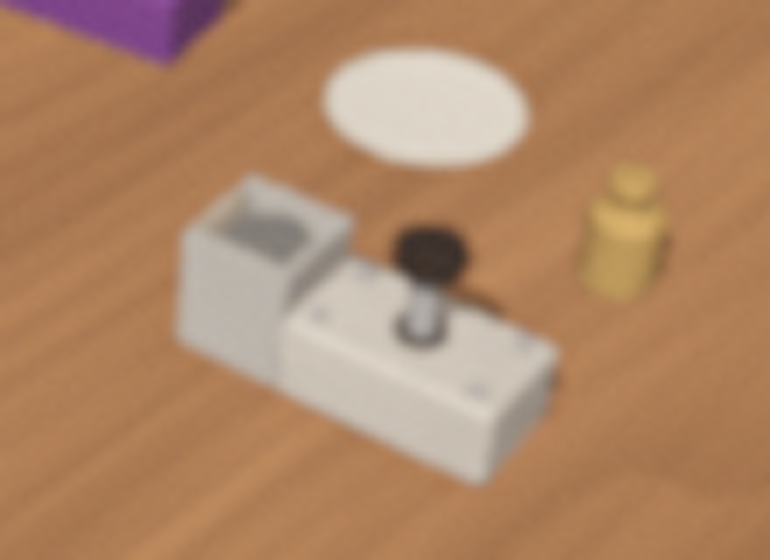

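The crop confirms the white/aluminium dispenser at top (227,155), with grey discs in its magazine. The sizes fit (47 mm magazine, head top at 77 mm). The way to the round card along +y is clear.

```bash
cat >> h.py <<'E'
from scipy.spatial.transform import Rotation as Ro
def plan(target,yaw_y=None):
    o=robot.get_obs();R=Ro.from_rotvec(o["tcp_rot"]).as_matrix()
    print("t",round(o["t"],2),"tcp",o["tcp_pos"].round(1),"F",o["wrist_force"].round(1),"w",round(o["gripper_width"],3),"q",o["joint_pos"].round(2))
    print("R",R.round(3).tolist())
    print("tool shift shares(total)",(R.T@(np.array(target)-o["tcp_pos"])/30).round(2))
    if yaw_y is not None:
        G=np.array(yaw_y,float);G=G/np.linalg.norm(G);z=np.array([0,0,-1.]);x=np.cross(G,z);D=np.stack([x,G,z],1)
        print("turn shares(total)",(np.degrees(Ro.from_matrix(R.T@D).as_rotvec())/8).round(2))
E
python3 - <<'E'
from h import *
plan([640.6,43.8,130],[1,0,0]);plan([640.6,43.8,130],[-1,0,0])
E
```

```text
t 0.1 tcp [ 278.3 -559.3  238.7] F [ 0.5 -0.7 -0.5] w 0.996 q [ 1.07  0.42 -0.01  1.61  0.    1.11 -0.05]
R [[0.895, 0.446, -0.001], [0.446, -0.895, 0.001], [-0.0, -0.001, -1.0]]
tool shift shares(total) [ 19.77 -12.61   3.64]
turn shares(total) [-0.01 -0.   -7.94]
t 0.1 tcp [ 278.3 -559.3  238.7] F [ 0.5 -0.7 -0.5] w 0.996 q [ 1.07  0.42 -0.01  1.61  0.    1.11 -0.05]
R [[0.895, 0.446, -0.001], [0.446, -0.895, 0.001], [-0.0, -0.001, -1.0]]
tool shift shares(total) [ 19.77 -12.61   3.64]
turn shares(total) [-0.000e+00  1.000e-02  1.456e+01]
```

```bash
python3 -m handwheel '{"dr":[[0,0,-0.8],[0,0,-0.8],[0,0,-0.8],[0,0,-0.8],[0,0,-0.8],[0,0,-0.8],[0,0,-0.8],[0,0,-0.8],[0,0,-0.8],[0,0,-0.74]],"offset":[[0,0,0],[0,0,0],[0,0,0],[0,0,0],[0,0,0],[0,0,0],[0,0,0],[0,0,0],[0,0,0],[0,0,0]],"gripper":[1,1,1,1,1,1,1,1,1,1]}' 20
python3 - <<'E'
from h import *
plan([640.6,43.8,130],[1,0,0])
E
```

```text
t: 1.35
tcp_pos: [278.3, -559.4, 238.9]
tcp_rot: [-2.217, -2.224, -0.0]
wrist_force: [-0.3, -0.5, -0.7]
gripper_width: -0.003
t 1.35 tcp [ 278.3 -559.4  238.9] F [-0.3 -0.5 -0.7] w -0.003 q [ 1.23  0.43 -0.22  1.61  0.1   1.12  0.98]
R [[-0.003, 1.0, -0.0], [1.0, 0.003, 0.001], [0.001, -0.0, -1.0]]
tool shift shares(total) [20.06 12.14  3.64]
turn shares(total) [-0.   -0.    0.02]
```

```bash
python3 -m handwheel '{"dr":[[0,0,0],[0,0,0],[0,0,0],[0,0,0],[0,0,0],[0,0,0],[0,0,0],[0,0,0],[0,0,0],[0,0,0]],"offset":[[1,0.5,0],[1,0.5,0],[1,0.5,0],[1,0.5,0],[1,0.5,0],[1,0.5,0],[1,0.5,0],[1,0.5,0],[1,0.5,0],[1,0.5,0]],"gripper":[1,1,1,1,1,1,1,1,1,1]}'
python3 -m handwheel '{"dr":[[0,0,0],[0,0,0],[0,0,0],[0,0,0],[0,0,0],[0,0,0],[0,0,0],[0,0,0],[0,0,0],[0,0,0]],"offset":[[1,0.7,0],[1,0.7,0],[1,0.7,0],[1,0.7,0],[1,0.7,0],[1,0.7,0],[1,0.7,0],[1,0.7,0],[1,0.7,0],[0.8,0.6,0]],"gripper":[1,1,1,1,1,1,1,1,1,1]}'
python3 - <<'E'
from h import *
plan([640.6,43.8,130],[1,0,0])
E
```

```text
t: 2.6
tcp_pos: [428.8, -258.5, 239.1]
tcp_rot: [-2.222, -2.221, 0.0]
wrist_force: [0.3, -0.0, -0.6]
gripper_width: 0.006
t: 3.85
tcp_pos: [636.1, 35.7, 238.9]
tcp_rot: [-2.221, -2.221, 0.0]
wrist_force: [-0.1, 0.4, 0.8]
gripper_width: 0.004
t 3.85 tcp [636.1  35.7 238.9] F [-0.1  0.4  0.8] w 0.004 q [ 0.27  0.49 -0.52  1.57  0.26  1.16 -0.3 ]
R [[-0.0, 1.0, -0.001], [1.0, 0.0, 0.0], [0.0, -0.001, -1.0]]
tool shift shares(total) [0.27 0.15 3.63]
turn shares(total) [-0. -0.  0.]
```

```bash
python3 - <<'E'
from h import *
import pickle
for n in("top","scene"):
    t=pickle.load(open(n+"0.pkl","rb"));P=pts(t);u,v=proj(t,[640.6,43.8,78]);print(n,u,v)
    m=(t["color"].max(2)<75).astype(np.uint8);k,l,st,c=cv2.connectedComponentsWithStats(m)
    for i in range(1,k):
        if np.hypot(*(c[i]-[u,v]))<12 and st[i,4]>10: print(c[i],st[i],ray(t,*c[i],77 if n=="top" else 74).round(1))
E
python3 -m handwheel '{"dr":[[0,0,0],[0,0,0],[0,0,0],[0,0,0],[0,0,0],[0,0,0]],"offset":[[0.27,0.15,0.8],[0,0,1],[0,0,1],[0,0,0.8],[0,0,0.7],[0,0,0.4]],"gripper":[1,1,1,1,1,1]}'
```

```text
top 225.84604029789904 145.5444529229545
[225.36 145.5 ] [222 142   8   8  50] [640.9  45.5  77. ]
scene 310.1171724891449 204.86302656705786
[311.06 206.06] [307 203   9   7  50] [642.6  45.9  74. ]
t: 4.6
tcp_pos: [639.8, 42.4, 97.0]
tcp_rot: [-2.221, -2.22, 0.001]
wrist_force: [0.4, 0.7, 0.3]
gripper_width: 0.004
```

```bash
python3 -m handwheel '{"dr":[[0,0,0],[0,0,0],[0,0,0],[0,0,0],[0,0,0],[0,0,0],[0,0,0],[0,0,0]],"offset":[[0.07,0.04,0.2],[0,0,0.1],[0,0,0.1],[0,0,0.1],[0,0,0.1],[0,0,0.1],[0,0,0.1],[0,0,0]],"gripper":[1,1,1,1,1,1,1,1]}'
python3 - <<'E'
from h import *
plan([641,44.5,56],[1,0,0])
for n in("scene",):
    im=robot.get_image(n);cv2.imwrite("pics/s1.png",cv2.resize(im["color"][120:260,220:380],None,fx=4,fy=4,interpolation=cv2.INTER_CUBIC))
E
```

```text
t: 5.6
tcp_pos: [641.7, 44.6, 74.5]
tcp_rot: [2.222, 2.221, 0.001]
wrist_force: [0.6, 0.8, 4.6]
gripper_width: 0.001
t 5.6 tcp [641.7  44.6  74.5] F [0.6 0.8 4.6] w 0.001 q [ 0.21  0.68 -0.45  1.67  0.37  0.88 -0.4 ]
R [[0.0, 1.0, 0.001], [1.0, -0.0, 0.0], [0.0, 0.001, -1.0]]
tool shift shares(total) [-0.   -0.02  0.62]
turn shares(total) [ 0. -0. -0.]
```

View pics/s1.png

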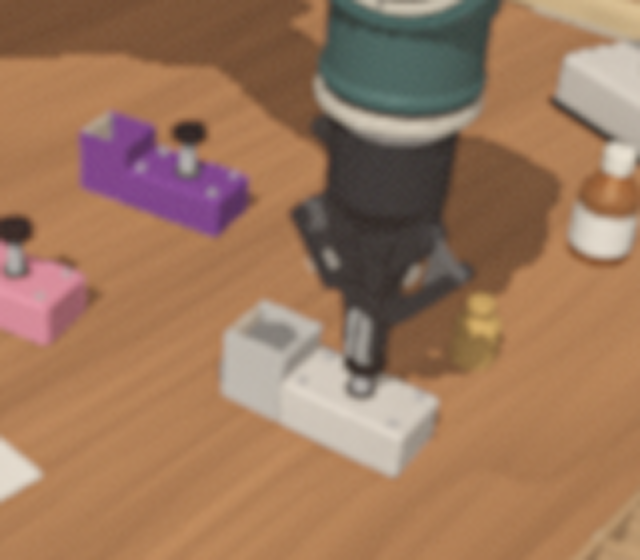

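The fingertips are centred on the head and the plunger is about 11.5 mm down. The 4.6 N matches the spring.

```bash
python3 -m handwheel '{"dr":[[0,0,0],[0,0,0],[0,0,0],[0,0,0],[0,0,0],[0,0,0],[0,0,0],[0,0,0],[0,0,0],[0,0,0]],"offset":[[0,0,0.09],[0,0,0.09],[0,0,0.09],[0,0,0.09],[0,0,0.09],[0,0,0.07],[0,0,0.06],[0,0,0.05],[0,0,0],[0,0,0]],"gripper":[1,1,1,1,1,1,1,1,1,1]}'

```

```text
t: 6.9
tcp_pos: [641.8, 44.6, 56.1]
tcp_rot: [2.221, 2.22, 0.001]
wrist_force: [-2.0, 0.1, 10.6]
gripper_width: -0.002
```

```bash
python3 -m handwheel '{"dr":[[0,0,0],[0,0,0],[0,0,0]],"offset":[[0,0,0.04],[0,0,0],[0,0,0]],"gripper":[1,1,1]}'
python3 - <<'E'
from h import *
im=robot.get_image("scene");cv2.imwrite("pics/s2.png",cv2.resize(im["color"][120:260,220:380],None,fx=4,fy=4,interpolation=cv2.INTER_CUBIC))
E
```

```text
t: 7.28
tcp_pos: [642.0, 44.6, 55.9]
tcp_rot: [2.221, 2.22, 0.001]
wrist_force: [-8.0, -1.9, 27.0]
gripper_width: 0.001
```

View pics/s2.png

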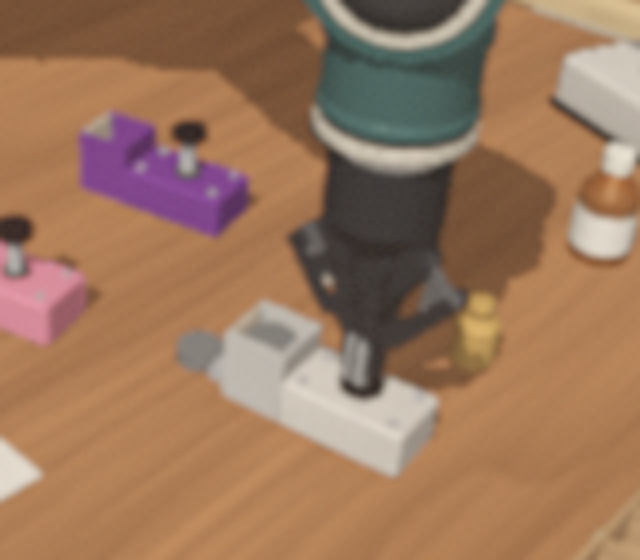

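The plunger is at its stop and the disc has come out in front (crop (198,350)). Now I'll let it rise.

```bash
python3 -m handwheel '{"dr":[[0,0,0],[0,0,0],[0,0,0],[0,0,0],[0,0,0],[0,0,0],[0,0,0],[0,0,0],[0,0,0],[0,0,0]],"offset":[[0,0,-0.15],[0,0,-0.2],[0,0,-0.2],[0,0,-0.2],[0,0,-0.2],[0,0,-0.2],[0,0,-0.3],[0,0,-0.8],[0,0,-1],[0,0,-1]],"gripper":[1,1,1,1,1,1,1,1,1,1]}'
python3 -m handwheel '{"dr":[[0,0,0],[0,0,0],[0,0,0],[0,0,0],[0,0,0]],"offset":[[-1,0,-0.5],[-1,0,0],[-1,0,0],[-1,0,0],[0,0,0]],"gripper":[0.3,0.3,0.3,0.3,0.3]}'
python3 - <<'E'
from h import *
import pickle
plan([514,-20,60],[1,0,0])
t=robot.get_image("top");pickle.dump(t,open("top1.pkl","wb"));cv2.imwrite("pics/t3.png",cv2.resize(t["color"][110:270,150:310],None,fx=3.5,fy=3.5,interpolation=cv2.INTER_CUBIC))
im=robot.get_image("scene");pickle.dump(im,open("scene1.pkl","wb"));cv2.imwrite("pics/s3.png",cv2.resize(im["color"][120:260,220:380],None,fx=4,fy=4,interpolation=cv2.INTER_CUBIC))
for im,n in((t,"top"),(im,"scene")):
    u,v=proj(im,[513,30,12]);h=cv2.cvtColor(im["color"],cv2.COLOR_BGR2HSV);m=((h[...,1]<70)).astype(np.uint8);k,l,st,c=cv2.connectedComponentsWithStats(m)
    P=pts(im)
    print(n,u,v)
    for i in range(1,k):
        if np.hypot(*(c[i]-[u,v]))<15 and st[i,4]>5: print(c[i],st[i],ray(im,*c[i],12).round(1),np.median(P[l==i],0))
E
```

```text
t: 8.57
tcp_pos: [641.1, 44.5, 182.8]
tcp_rot: [-2.221, -2.221, 0.001]
wrist_force: [0.7, -0.9, -0.6]
gripper_width: 0.001
t: 9.2
tcp_pos: [641.0, -78.3, 196.7]
tcp_rot: [2.226, 2.217, -0.002]
wrist_force: [0.2, -0.5, 0.4]
gripper_width: 0.351
t 9.2 tcp [641.  -78.3 196.7] F [ 0.2 -0.5  0.4] w 0.351 q [ 0.42  0.54 -0.48  1.59  0.27  1.09 -0.14]
R [[0.004, 1.0, -0.001], [1.0, -0.004, -0.001], [-0.001, -0.001, -1.0]]
tool shift shares(total) [ 1.93 -4.24  4.56]
turn shares(total) [-0.01  0.01 -0.03]
top 229.86461106949105 185.95217892098654
[229.2875 185.6125] [225 181  10  10  80] [514.1  32.   12. ] [513.52887509  32.84506731  10.86936758]
scene 268.86652900577 206.13030878115165
```

View pics/t3.png

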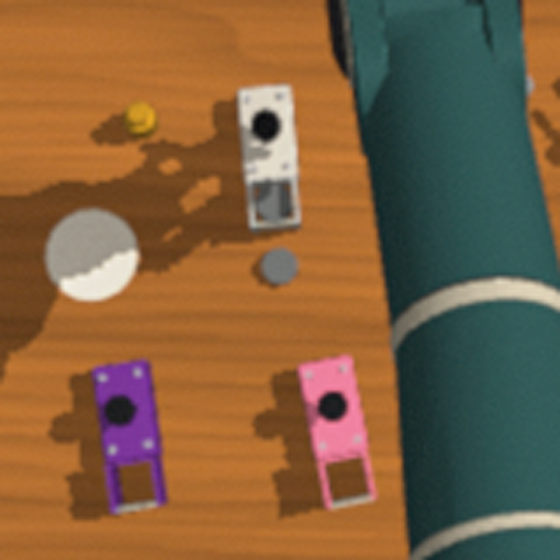

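View pics/s3.png

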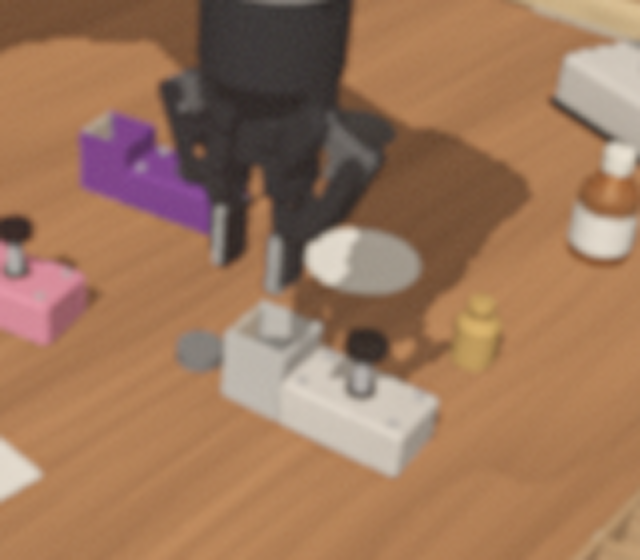

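The plunger is back up and there is one disc on the bench at top (229,186) → (514,32), 12 mm high. The card is ahead in +y. Before straddling next to the magazine, I'll measure the gripper's outline at its partial opening from the depth image.

```bash
python3 - <<'E'
from h import *
import pickle
im=pickle.load(open("scene1.pkl","rb"));P=pts(im);tcp=np.array([641,-78.3,196.7])
D=(P-tcp)[(im["range_z"]>0)&(im["color"].max(2)<140)];D=D[(abs(D[:,0])<110)&(abs(D[:,1])<70)]
for z in range(-20,130,8):
    q=D[(D[:,2]>=z)&(D[:,2]<z+8)]
    if len(q)>2: print(z,len(q),"x",np.percentile(q[:,0],[2,98]).round(0),"y",np.percentile(q[:,1],[2,98]).round(0))
E
```

```text
-12 7 x [-15.  22.] y [-5.  7.]
-4 28 x [-15.  29.] y [-9. 12.]
4 45 x [-26.  29.] y [-10.  10.]
12 47 x [-27.  30.] y [-10.   9.]
20 45 x [-27.  30.] y [-11.   9.]
28 49 x [-27.  31.] y [-12.  12.]
36 95 x [-42.  44.] y [-13.  11.]
44 140 x [-47.  50.] y [-12.  11.]
52 112 x [-51.  54.] y [-16.  12.]
60 151 x [-51.  57.] y [-17.  15.]
68 146 x [-55.  61.] y [-17.  14.]
76 154 x [-59.  64.] y [-17.   7.]
84 183 x [-59.  67.] y [-19.   9.]
92 237 x [-60.  64.] y [-19.  10.]
100 136 x [-36.  43.] y [-16.   7.]
108 58 x [ 9. 40.] y [-11.   8.]
116 67 x [-11.  38.] y [-36.  10.]
124 136 x [-19.  38.] y [-37.  13.]
```

Links flare to about ±45 mm at magazine-top height, so jaws along x would hit the magazine. I'll turn the tool 90° with fingers shut and push with the flat back of one finger. It is 22 mm wide, and only ±17 mm of the tool then faces the magazine.

```bash
python3 - <<'E'
from h import *
plan([514,-18,80],[0.05,1,0]);plan([514,-18,80],[-0.05,-1,0])
E
python3 -m handwheel '{"dr":[[0,0,0],[0,0,0],[0,0,0],[0,0,0],[0,0,0]],"offset":[[0.4,-0.9,0],[0.4,-0.9,0],[0.4,-0.9,0],[0.4,-0.9,0],[0.33,-0.65,0]],"gripper":[1,1,1,1,1]}'
```

```text
t 9.3 tcp [641.2 -75.1 196.8] F [0.3 0.5 0.4] w 0.35 q [ 0.42  0.54 -0.49  1.59  0.27  1.09 -0.14]
R [[0.0, 1.0, -0.0], [1.0, -0.0, 0.0], [0.0, -0.0, -1.0]]
tool shift shares(total) [ 1.9  -4.24  3.9 ]
turn shares(total) [  0.   -0.  -10.9]
t 9.3 tcp [641.2 -75.1 196.8] F [0.3 0.5 0.4] w 0.35 q [ 0.42  0.54 -0.49  1.59  0.27  1.09 -0.14]
R [[0.0, 1.0, -0.0], [1.0, -0.0, 0.0], [0.0, -0.0, -1.0]]
tool shift shares(total) [ 1.9  -4.24  3.9 ]
turn shares(total) [-0.  -0.  11.6]
t: 9.93
tcp_pos: [512.7, -15.9, 196.9]
tcp_rot: [-2.22, -2.223, 0.0]
wrist_force: [0.4, 0.6, 0.6]
gripper_width: 0.006
```

```bash
python3 -m handwheel '{"dr":[[0,0,-1],[0,0,-1],[0,0,-1],[0,0,-1],[0,0,-1],[0,0,-1],[0,0,-1],[0,0,-1],[0,0,-1],[0,0,-1]],"offset":[[0,0,0],[0,0,0],[0,0,0],[0,0,0],[0,0,0],[0,0,0],[0,0,0],[0,0,0],[0,0,0],[0,0,0]],"gripper":[1,1,1,1,1,1,1,1,1,1]}'
python3 -m handwheel '{"dr":[[0,0,-0.9],[0,0,0],[0,0,0]],"offset":[[0,0,0],[0,0,0],[0,0,0]],"gripper":[1,1,1]}'
python3 - <<'E'
from h import *
plan([513,-18,60],[0.05,1,0])
E
```

```text
t: 11.18
tcp_pos: [513.7, -16.3, 196.9]
tcp_rot: [-0.264, -3.13, -0.0]
wrist_force: [-0.4, 0.2, -0.3]
gripper_width: -0.004
t: 11.55
tcp_pos: [513.8, -17.0, 196.8]
tcp_rot: [-0.081, -3.141, -0.0]
wrist_force: [0.1, -0.6, 0.2]
gripper_width: -0.001
t 11.55 tcp [513.8 -17.  196.8] F [ 0.1 -0.6  0.2] w -0.001 q [ 0.67  0.38 -0.84  1.91  0.34  1.    1.2 ]
R [[-0.999, 0.051, -0.0], [0.051, 0.999, 0.0], [0.0, 0.0, -1.0]]
tool shift shares(total) [ 0.02 -0.03  4.56]
turn shares(total) [ 0.   -0.   -0.01]
```

```bash
python3 -m handwheel '{"dr":[[0,0,0],[0,0,0],[0,0,0],[0,0,0],[0,0,0],[0,0,0],[0,0,0],[0,0,0],[0,0,0],[0,0,0]],"offset":[[0,-0.1,1],[0,0,1],[0,0,1],[0,0,1],[0,0,0.8],[0,0,0.5],[0,0,0.4],[0,0,0.25],[0,0,0.15],[0,0,0]],"gripper":[1,1,1,1,1,1,1,1,1,1]}'
python3 - <<'E'
from h import *
im=robot.get_image("scene");cv2.imwrite("pics/s4.png",cv2.resize(im["color"][120:260,220:380],None,fx=4,fy=4,interpolation=cv2.INTER_CUBIC))
plan([523,184,12],[0.05,1,0])
E
```

```text
t: 12.8
tcp_pos: [513.8, -20.5, 13.8]
tcp_rot: [0.078, 3.141, -0.0]
wrist_force: [0.3, 0.3, 0.6]
gripper_width: -0.003
t 12.85 tcp [513.9 -20.5  13.9] F [-0.8  0.8 -0.2] w -0.003 q [ 0.49  0.66 -0.64  2.01  0.62  0.67  0.97]
R [[-0.999, 0.049, 0.0], [0.049, 0.999, -0.0], [-0.0, -0.0, -1.0]]
tool shift shares(total) [0.03 6.82 0.06]
turn shares(total) [0. 0. 0.]
```

View pics/s4.png

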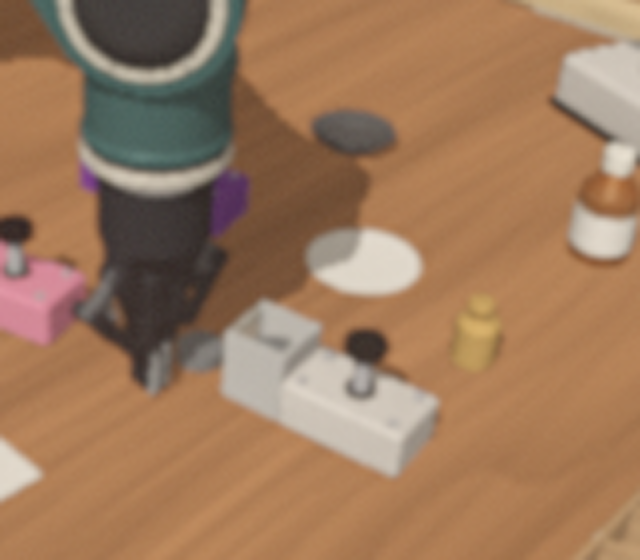

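```bash
python3 -m handwheel '{"dr":[[0,0,0],[0,0,0],[0,0,0],[0,0,0],[0,0,0],[0,0,0],[0,0,0],[0,0,0],[0,0,0],[0,0,0]],"offset":[[0,0.1,0.06],[0,0.2,0],[0,0.2,0],[0,0.2,0],[0,0.25,0],[0,0.25,0],[0,0.25,0],[0,0.25,0],[0,0.2,0],[0,0.1,0]],"gripper":[1,1,1,1,1,1,1,1,1,1]}'
python3 - <<'E'
from h import *
for n in("top","scene"):
    im=robot.get_image(n);s=im["color"][130:230,150:270] if n=="top" else im["color"][120:260,220:380]
    cv2.imwrite(f"pics/p_{n}.png",cv2.resize(s,None,fx=4,fy=4,interpolation=cv2.INTER_CUBIC))
E
```

```text
t: 14.1
tcp_pos: [516.7, 39.9, 11.9]
tcp_rot: [-0.077, -3.141, -0.0]
wrist_force: [-0.1, -0.9, 0.1]
gripper_width: -0.005
```

View pics/p_scene.png

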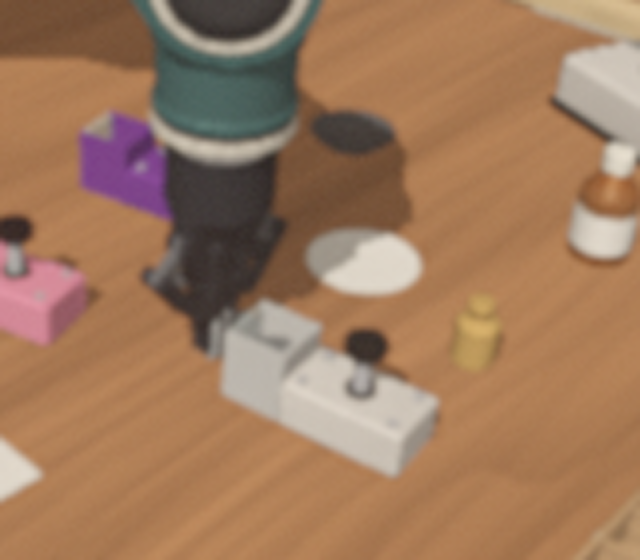

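View pics/p_top.png

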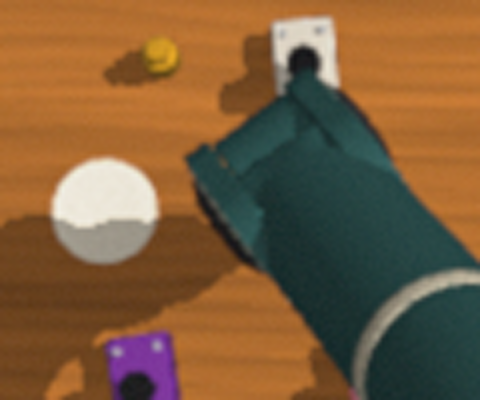

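Disc is hidden behind the fingers and the arm. The dispenser is clear, so I'll push on and check again once it emerges.

```bash
python3 -m handwheel '{"dr":[[0,0,0],[0,0,0],[0,0,0],[0,0,0],[0,0,0],[0,0,0],[0,0,0],[0,0,0],[0,0,0],[0,0,0]],"offset":[[0,0.15,0],[0,0.25,0],[0,0.3,0],[0,0.3,0],[0,0.3,0],[0,0.3,0],[0,0.3,0],[0,0.25,0],[0,0.2,0],[0,0.1,0]],"gripper":[1,1,1,1,1,1,1,1,1,1]}'
python3 - <<'E'
from h import *
for n in("scene","top"):
    im=robot.get_image(n);s=im["color"][130:230,150:270] if n=="top" else im["color"][120:260,220:380]
    cv2.imwrite(f"pics/q_{n}.png",cv2.resize(s,None,fx=4,fy=4,interpolation=cv2.INTER_CUBIC))
E
```

```text
t: 15.45
tcp_pos: [520.3, 113.2, 11.9]
tcp_rot: [-0.077, -3.141, -0.0]
wrist_force: [-0.2, -0.2, 0.0]
gripper_width: 0.003
```

View pics/q_scene.png

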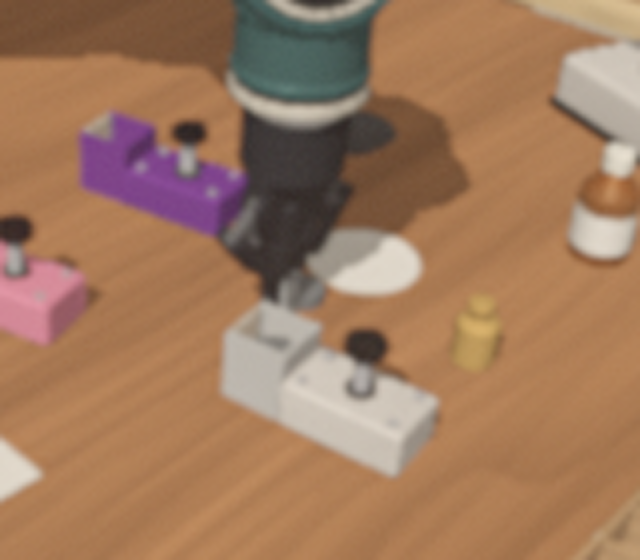

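View pics/q_top.png

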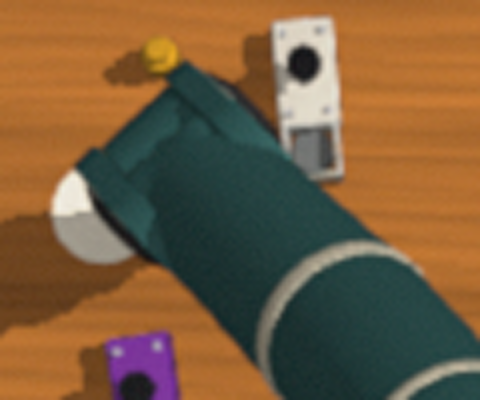

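The disc (crop (305,290)) is in front of the fingers and about to reach the card.

```bash
python3 -m handwheel '{"dr":[[0,0,0],[0,0,0],[0,0,0],[0,0,0],[0,0,0],[0,0,0],[0,0,0],[0,0,0],[0,0,0],[0,0,0]],"offset":[[0,0.15,0],[0,0.25,0],[0,0.3,0],[0,0.3,0],[0,0.3,0],[0,0.25,0],[0,0.2,0],[0,0.15,0],[0,0.1,0],[0,0.1,0]],"gripper":[1,1,1,1,1,1,1,1,1,1]}'
python3 - <<'E'
from h import *
im=robot.get_image("scene");cv2.imwrite("pics/r_scene.png",cv2.resize(im["color"][140:220,260:350],None,fx=6,fy=6,interpolation=cv2.INTER_CUBIC))
E
```

```text
t: 16.8
tcp_pos: [523.4, 175.8, 11.9]
tcp_rot: [-0.078, -3.141, 0.0]
wrist_force: [0.3, 0.4, 0.1]
gripper_width: 0.0
```

View pics/r_scene.png

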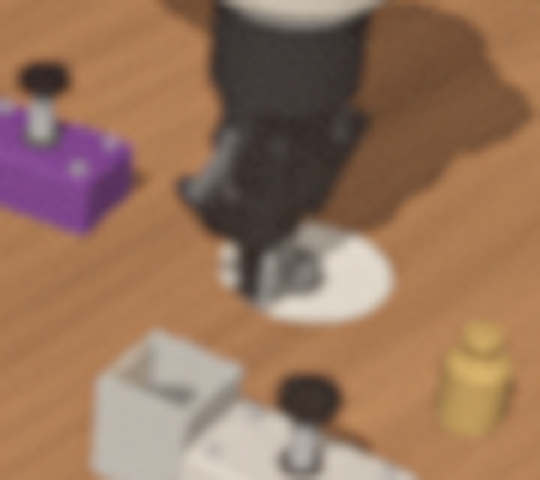

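```bash
python3 -m handwheel '{"dr":[[0,0,0],[0,0,0],[0,0,0],[0,0,0],[0,0,0],[0,0,0],[0,0,0],[0,0,0],[0,0,0],[0,0,0]],"offset":[[0,0.12,0],[0,0.1,0],[0,0.05,0],[0,0,0],[0,-0.2,0],[0,-0.4,0],[0,-0.2,-0.5],[0,0,-1],[0,0,-1],[0,0,-1]],"gripper":[1,1,1,1,1,1,1,1,1,1]}'
python3 -m handwheel '{"dr":[[0,0,0],[0,0,0],[0,0,0],[0,0,0],[0,0,0],[0,0,0],[0,0,0],[0,0,0],[0,0,0],[0,0,0]],"offset":[[0,0,-1],[0,0,-1],[0,-1,0],[0,-1,0],[0,-1,0],[0,-1,0],[0,-1,0],[0,-1,0],[0,-1,0],[0,-1,0]],"gripper":[1,1,1,1,1,1,1,1,1,1]}'
python3 - <<'E'
from h import *
t=robot.get_image("top");cv2.imwrite("pics/f_top.png",cv2.resize(t["color"][120:260,140:280],None,fx=4,fy=4,interpolation=cv2.INTER_CUBIC))
s=robot.get_image("scene");cv2.imwrite("pics/f_scene.png",cv2.resize(s["color"][130:250,230:390],None,fx=4,fy=4,interpolation=cv2.INTER_CUBIC))
P=pts(t);w=np.zeros((384,512),bool);w[165:200,158:195]=1
m=w&(P[...,2]>6)&(P[...,2]<30);q=P[m];print(m.sum(),q.mean(0),np.median(q[:,2]))
E
```

```text
t: 18.1
tcp_pos: [522.6, 159.5, 118.8]
tcp_rot: [0.078, 3.14, 0.0]
wrist_force: [0.3, 0.0, 0.3]
gripper_width: -0.001
t: 19.35
tcp_pos: [510.4, -81.1, 177.8]
tcp_rot: [0.078, 3.14, -0.001]
wrist_force: [0.3, 0.0, -0.2]
gripper_width: -0.001
108 [520.28756427 213.86529685  10.700056  ] 10.693730789025267
```

View pics/f_top.png

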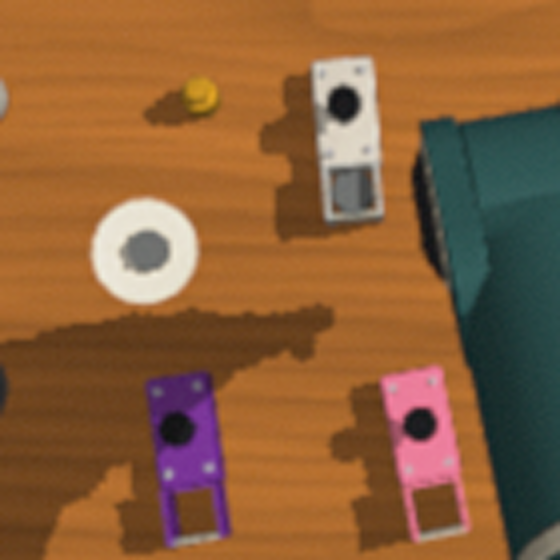

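View pics/f_scene.png

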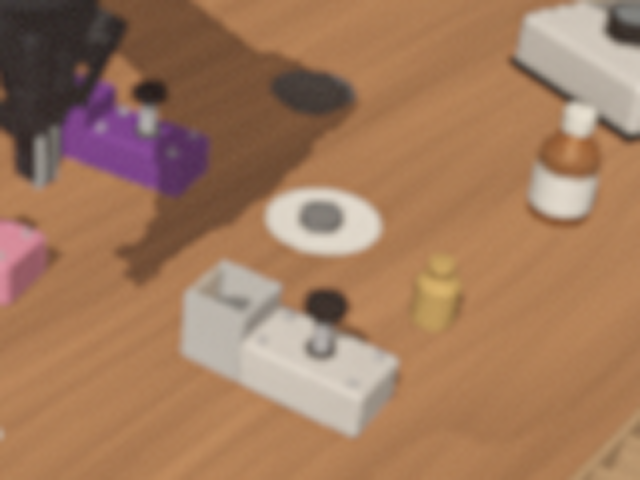

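The disc lies flat and central on the card: crop (147,250) in the card at (145,250), top height about 11 mm. The plunger is up, the other things are unmoved and the arm is clear.

```bash
python3 -c "
from plant import robot
print(robot.finish_job())"
```

```text
the job is handed in; nothing more can be done
None
```

I pressed the white/aluminium dispenser's plunger once to its stop (wrist force 27 N there) and let it come back up. One disc came out at about (514, 32) mm. I then pushed it about 185 mm along the bench with the shut fingertips onto the round card, without gripping it, and handed in at about 19.5 s.

**Disc on card:** the last depth reading puts its centre at about (520, 214) mm, with the card at (523, 217). That is about 4 mm off, where 27 mm is allowed. Its top reads 10.7 mm for a 12 mm disc, which fits lying flat and the table reading of about −0.6 mm.

**The rest of the scene:** the plunger is up, the remaining stack shows in the magazine, and the weight, bottle and dish look unmoved. I did not look again at the objective, jar, mug and brush, but the arm only passed well above their side of the bench.

**Disagreements:** the plunger head differed by 1–2 mm between the two cameras. The disc was hidden from both views for the first part of the push.

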